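Stow the spice tin and draw the glass lid shut

TASK

Put the loose spice tin upright into the open front of the wooden spice box, beside the tin already there. Then close the box: press lightly on top of the glass slide lid and draw it toward you until it is fully home against the front wall, without straining the glass or disturbing anything else.

Things in the scene. Friction and masses are not known exactly. Their poses are not given: they have to be found in the camera images.
- box: Fixed plywood spice box, 300 (x) by 180 (y) by 96 mm high. Origin: centre of its underside; x from its front (robot side) to its back, z up. Walls 9 mm thick, tops at 78 mm in front; inner floor at 8 mm; inside width 162 mm. Open on top from the front wall (inner face x = -141 mm) to the deck, but for the lid. Box and lid bear at most 20 N from the robot: above that the glass cracks.
- lid (a joint): Opening of the frosted glass slide lid, m: 0 = shut, 0.112 = fully open (toward the back, under the deck). Pane 170 (x) by 160 (y) by 6 mm, rigid, no handle, darker front edge; that edge lies at box x = -141 mm + this value. It slides only along box x with about 4 N of drag and stays where it is left; a press of 10 to 12 N draws it, a lighter one slips, and a fast landing jolts it.
- home (a point): Point on the inner face of the box's front wall, mid-width, 72 mm above its underside: where the top of the lid's front edge is when shut. From this height the loose lid runners rise or fall toward the back by up to 0.045 rad, different each time and not measured, so the glass may be up to 6 mm higher or lower at the open end.
- deck_edge (a point): Middle of the front edge of the top of the fixed deck that covers the box's rear part (box x = +10 to +150 mm, top at 96 mm, 10 mm thick). The lid runs beneath it; 39 mm or more of the pane always shows in front of it.
- tin: The loose spice tin standing on the worktop: steel cylinder 44 mm across and 45 mm high, with a darker, slightly narrower cap (41 mm) from 34 mm up; about 0.12 kg. Origin: centre of its underside, z up.
- stored_tin: Same tin, already standing loose in the open front of the box near its left (+y) wall. Origin: centre of its underside.
- mug: White mug, 76 mm across, 85 mm high, handle at its +y; bystander. Origin: centre of its underside.
- jar: Amber glass jar, 60 mm across, 90 mm high; bystander. Origin: centre of its underside.
- dish: Small blue dish, 64 mm across, 28 mm high, standing on the deck of the box; bystander. Origin: centre of its underside.
- bowl: White bowl, 140 mm across, 60 mm high; bystander. Origin: centre of its underside.
Things that resemble listed ones, but are neither listed nor needed, are in the scene too. Leave any turquoise or yellow look-alike of the stored_tin alone.

How it is judged:
By the outcome, as a careful person would: the job done as asked, in the order asked, and still so for the second after the job is handed in, with the robot touching nothing.
It also fails if it takes over 72 s, if anything falls off the work surface, if the arm or the gripper's body presses on something with over 40 N, if the wrist force passes 120 N, or if a joint passes its speed limit or range.

ROBOT

A 6-joint arm with a two-finger parallel gripper is mounted at the origin on the work surface. World frame = base frame: x ahead of the robot, y to its left, z up, the work surface at z = 0. Lengths are in m, angles in rad, forces in N, time in s.
With the tool pointing down it reaches from about 0.2 to 0.875 m from the base axis. Payload 3.4 kg.
Tool frame: the origin (TCP) lies midway between the tips of the shut fingers; the grasp point (between the pads) lies 19 mm behind it; z points along the fingers, y is the line along which they close (so a half turn about z gives the same grasp; the last joint's range is limited). The gripper opens to 94 mm and grips with 3 to 60 N. Pads are 16 mm wide; open, the fingers measure 119 mm over their backs; the gripper's body (75 mm by 177 mm) begins 78 mm behind the grasp point.
Start: joints at [1.196, 0.276, 1.505, -0, 1.361, -0.121], TCP at [0.144, 0.557, 0.205] pointing down, gripper open.
Joint ranges: [-2.89, 2.89], [-0.75, 2.08], [0.22, 2.7], [-1.18, 4.32], [0.11, 2.71], [-2.7, 2.7]. Speed limits (rad/s): [2.57, 2.57, 3.14, 3.14, 3.14, 3.14].

INTERFACE

Orientations are given as a unit quaternion [x, y, z, w].
In Python, from station import arm gives the robot as it stands. The module is installed in compiled form; this text tells all that it offers.
- The arm moves only by the shell command python3 -m creep 'ROWS'. ROWS is JSON, a list of rows, each a list of 7 numbers: the finger opening in mm, from 0 to 94, then the shift along the tool's x, y, z in mm, then the turn, a rotation vector about the tool's x, y, z in rad. A call has 1 to 10 rows; each row is the pose to reach, as a shift and turn from the pose commanded when the call began, along the tool's axes at that moment; what a row does not reach only later rows make up. A row lasts 1/8 s, in which the tool goes at most 62.5 mm and 10.7 degrees, less where a joint would pass 70% of its speed; a pose out of reach is approached as far as the arm can. A call with a gripper value outside its range is refused whole. The fingers move at their own pace and stop on an object; the grip force is fixed at half the most. Time passes only in rows, so rows that repeat a pose let the fingers close. It gives the time, the measured TCP pose, the force, the opening and the grip force at its end, in the units of the state.
- arm.read_state(): the state, without advancing time (a new reading comes with each control period).
- arm.camera(name): name is "side" or "top"; returns the picture (480x640x3 uint8, blue, green, red); there is no depth.
- arm.calibration(name): a dict with "fx", "fy", "cx", "cy" (pixels), "rvec" (rotation vector, rad) and "tvec" (3), from world to camera coordinates, as OpenCV has them. Camera axes: x right, y down, z forward; pixel columns grow to the right and rows downward; lengths in m; the calibration is good to about 2 mm. A picture is of the moment at which its call begins. calibration takes no time and is no camera call.
- arm.finish_job(): hands the job in; it is judged then, once.
Trained networks look in the newest picture that a camera, given by its name, has taken for a name from the list of things; names that differ only in an ending like _2 or _b are one class to them, and where a whole thing is asked for, a point or a joint stands for the part that bears it (a point fixed in the world has none). Each returns a list of dicts, best first, with "confidence" (0 to 1); they miss things now and then, are a little off and sometimes report something else, mostly with a low value. They report only what shows in the picture. A call takes as long as a camera call. They do not tell look-alikes from the thing itself.
- arm.silhouettes(name, camera): "region" (480x640 bool, what is visible of it) and "pixel" ([column, row] in pixels, amid what is visible of it).
The state is a dict: "clock": time; "joints": joint angles; "qvel": joint speeds; "effort": joint torques, N m; "ee_pos": TCP position; "tool_rot": TCP orientation; "wrist_force": force on the tool from outside, world axes, zero at the start; "ft_torque": the same for the moment, N m; "gripper_width": opening from 0.0 (shut) to 1.0 (fully open); "gripper_force": force on a finger pad.
Only numpy, scipy, OpenCV 4.12 (cv2) and the standard library are available. Lean on these libraries where they do the work, as an engineer would, in place of code of your own. Each camera call takes 0.05 s, during which the arm holds its last target. There are 200 camera calls.

## Working session

There is one attempt and no reset: what is moved stays moved. The work goes in short steps, Python scripts to look and compute and a shell command to move; the robot and the scene stay as the last step left them, time stands still between calls to the robot, and variables do not carry over. Pictures are saved under pics/ and viewed, at most 10 in all, crops included, and the job is handed in when it is done.

```bash
mkdir -p pics
python3 - <<'E'
from station import arm
import cv2,numpy as np
for n in("side","top"):
    im=arm.camera(n);cv2.imwrite(f"pics/{n}0.png",im)
    print(n,{k:np.round(v,4).tolist() for k,v in arm.calibration(n).items()})
    for t in("box","lid","tin","stored_tin","mug","jar","dish","bowl","deck_edge","home"):
        for d in arm.silhouettes(t,n): 
            r=d["region"];ys,xs=np.nonzero(r)
            print(t,round(d["confidence"],2),np.round(d["pixel"]).tolist(),len(xs),(xs.min(),xs.max(),ys.min(),ys.max()) if len(xs) else'')
s=arm.read_state();print(s)
E
```

```text
side {'fx': 449.9376, 'fy': 449.9376, 'cx': 316.4416, 'cy': 245.7222, 'rvec': [0.1105, -2.9436, 1.0693], 'tvec': [0.554, 0.0762, 1.1582]}
box 0.89 [293.0, 266.0] 9278 (np.int64(217), np.int64(358), np.int64(210), np.int64(317))
box 0.25 [260.0, 232.0] 441 (np.int64(246), np.int64(271), np.int64(219), np.int64(239))
lid 0.76 [294.0, 254.0] 972 (np.int64(275), np.int64(311), np.int64(230), np.int64(282))
lid 0.75 [288.0, 262.0] 9468 (np.int64(217), np.int64(358), np.int64(210), np.int64(317))
tin 0.68 [355.0, 203.0] 254 (np.int64(346), np.int64(360), np.int64(191), np.int64(211))
stored_tin 0.79 [313.0, 343.0] 443 (np.int64(304), np.int64(324), np.int64(332), np.int64(357))
stored_tin 0.73 [384.0, 266.0] 306 (np.int64(376), np.int64(392), np.int64(256), np.int64(277))
stored_tin 0.7 [353.0, 334.0] 438 (np.int64(343), np.int64(362), np.int64(323), np.int64(348))
mug 0.65 [305.0, 184.0] 1078 (np.int64(283), np.int64(318), np.int64(166), np.int64(205))
jar 0.6 [348.0, 167.0] 619 (np.int64(335), np.int64(356), np.int64(147), np.int64(181))
dish 0.77 [258.0, 230.0] 422 (np.int64(247), np.in
[... 1954 characters left out ...]
nts': array([ 1.19601591e+00,  2.75877207e-01,  1.50490620e+00, -6.51630201e-06,
        1.36070945e+00, -1.21012277e-01]), 'qvel': array([-2.93748377e-04,  1.68138538e-03, -1.37807477e-03, -7.54199297e-04,
       -2.11309854e-03,  4.82500286e-05]), 'effort': array([ 2.10171584e-04, -4.04484344e+01, -2.37506533e+01,  7.03457999e-02,
        2.49963772e-02,  1.83955081e-05]), 'ee_pos': array([0.14437978, 0.5566056 , 0.20550355]), 'tool_rot': array([1.26543206e-01, 9.91961095e-01, 4.75894503e-05, 1.53320292e-05]), 'wrist_force': array([-0.3407354 ,  0.45539222,  0.43518034]), 'ft_torque': array([-0.06046071,  0.01050429, -0.03277511]), 'gripper_force': 0.0, 'gripper_width': 1.0015174513437952}
```

Run:
```python
import cv2
a=cv2.imread("pics/top0.png")[90:350,180:540];cv2.imwrite("pics/t0c.png",cv2.resize(a,None,fx=2.2,fy=2.2,interpolation=cv2.INTER_CUBIC))
a=cv2.imread("pics/side0.png")[140:370,200:420];cv2.imwrite("pics/s0c.png",cv2.resize(a,None,fx=2.6,fy=2.6,interpolation=cv2.INTER_CUBIC))
```

```text
(no output)
```

View pics/t0c.png

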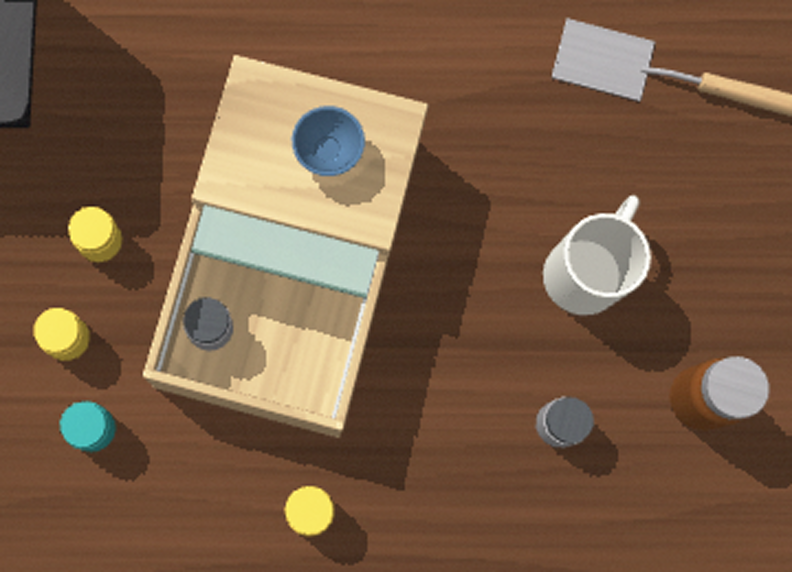

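View pics/s0c.png

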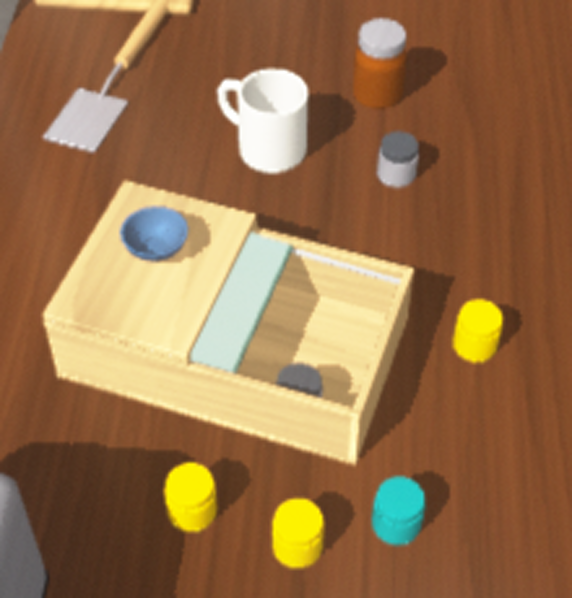

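The top view shows the box yawed by about -15°, with the stored tin at crop (207,323). The loose grey tin is at crop (566,421), next to the mug and jar. The lid is open, with its front edge running from crop (190,250) to (365,297). The side view agrees.

```bash
cat > h.py <<'E'
from station import arm
import cv2,numpy as np
from scipy.optimize import least_squares
from scipy.spatial.transform import Rotation as R
C={n:arm.calibration(n) for n in("side","top")}
def proj(n,P):
    c=C[n];K=np.array([[c["fx"],0,c["cx"]],[0,c["fy"],c["cy"]],[0,0,1]])
    return cv2.projectPoints(np.atleast_2d(P).astype(float),np.array(c["rvec"]),np.array(c["tvec"]),K,None)[0][:,0]
def back(n,px,z):
    c=C[n];M=cv2.Rodrigues(np.array(c["rvec"]))[0];t=np.array(c["tvec"])
    d=M.T@np.array([(px[0]-c["cx"])/c["fx"],(px[1]-c["cy"])/c["fy"],1]);o=-M.T@t
    return o+d*(z-o[2])/d[2]
def tobox(p,b): 
    c,s=np.cos(b[2]),np.sin(b[2]);d=np.array(p[:2])-b[:2];return np.array([c*d[0]+s*d[1],-s*d[0]+c*d[1]])
def toworld(q,b):
    c,s=np.cos(b[2]),np.sin(b[2]);return np.array([b[0]+c*q[0]-s*q[1],b[1]+s*q[0]+c*q[1]])
T=lambda u,v:(180+u/2.2,90+v/2.2)
S=lambda u,v:(200+u/2.6,140+v/2.6)
def tool(dw):  # world shift(mm)->tool axes at the present pose
    return R.from_quat(arm.read_state()["tool_rot"]).inv().apply(dw)
E
cat > m.py <<'E'
from h import *
d=.15;w=.09
O=[("top",T(234,56),(d,w,.096)),("top",T(427,103),(d,-w,.096)),("top",T(193,203),(.01,w,.096)),("top",T(388,250),(.01,-w,.096)),
("top",T(145,377),(-d,w,.078)),("top",T(341,436),(-d,-w,.078)),
("side",S(127,182),(d,-w,.096)),("side",S(255,213),(.01,-w,.096)),("side",S(190,362),(.01,w,.096)),("side",S(46,315),(d,w,.096)),
("side",S(412,268),(-d,-w,.078)),("side",S(358,408),(-d,w,.078)),("side",S(355,462),(-d,w,0))]
def f(b): return np.concatenate([proj(n,[*toworld(q[:2],b),q[2]])[0]-p for n,p,q in O])
r=least_squares(f,[.6,0,-.25],loss="soft_l1");b=r.x;print("box",b,np.round(f(b).reshape(-1,2),1).tolist())
np.save("box.npy",b)
for n,l in(("top",[T(190,250),T(365,297)]),("side",[S(291,249),S(236,371)])):
    for p in l: print("lid edge",n,np.round(tobox(back(n,p,.072),b),4))
# tins: fit cylinder silhouettes
a=np.linspace(0,2*np.pi,60)
cyl=lambda x,y,z:np.vstack([np.c_[x+r*np.cos(a),y+r*np.sin(a),0*a+z+h] for r,h in((.022,0),(.022,.034),(.0205,.045))])
for n,p in(("top",T(569,418)),("side",S(400,145))): print("tin cap",n,back(n,p,.045))
def bb(n,x,y,z): q=proj(n,cyl(x,y,z));return np.r_[q.min(0),q.max(0)]
obs={"top":np.array([424,270,449,292])+.0,"side":np.array([346,191,360,211])}
for ns in(["top"],["side"],["top","side"]):
    r=least_squares(lambda v:np.concatenate([bb(n,*v,0)-obs[n]-[0,0,1,1] for n in ns]),[.5,-.2]);print("tin",ns,r.x,np.round(r.fun,1))
for n,p in(("top",T(208,321)),("side",S(300,375))): q=back(n,p,.053);print("stored cap",n,q,tobox(q,b))
for n,p in(("top",T(328,137)),): q=back(n,p,.124);print("dish",tobox(q,b))
E
python3 m.py
```

```text
box [ 0.61662837  0.04133929 -0.25098169] [[-0.8, -0.7], [0.3, 0.1], [-1.6, -1.4], [0.7, 0.6], [-1.9, 0.7], [0.7, -1.8], [-0.8, -1.5], [1.1, -0.3], [-0.6, -2.9], [-1.0, -0.6], [1.5, -1.0], [1.7, 3.1], [1.0, 0.3]]
lid edge top [-0.0279  0.0812]
lid edge top [-0.0293 -0.0796]
lid edge side [-0.029  -0.0757]
lid edge side [-0.029   0.0773]
tin cap top [ 0.46577683 -0.21133845  0.045     ]
tin cap side [ 0.46454927 -0.20786688  0.045     ]
tin ['top'] [ 0.46501305 -0.21374053] [-0.4 -0.2  0.4  0.2]
tin ['side'] [ 0.46355315 -0.20853893] [-0.6 -0.4  0.6  0.3]
tin ['top', 'side'] [ 0.46446624 -0.21271048] [-0.9  0.1 -0.1  0.4 -0.9 -1.4  0.3 -0.7]
stored cap top [0.54924852 0.11109394 0.053     ] [-0.08259269  0.05083505]
stored cap side [0.5512223  0.10980921 0.053     ] [-0.08036168  0.05008076]
dish [ 0.08674344 -0.01425759]
```

```bash
python3 -m creep '[[70,-35,-45,0,0,0,0],[70,-72,-95,0,0,0,0],[70,-108,-142,0,0,0,0],[70,-145,-191,0,0,0,0],[70,-182,-240,0,0,0,0],[70,-219,-288,0,0,0,0],[70,-256,-337,0,0,0,0],[70,-293,-386,0,0,0,0],[70,-330,-435,0,0,0,0],[70,-366,-482,0,0,0,0]]'
python3 - <<'E'
from h import *
s=arm.read_state();print(s["joints"],tool((np.array([.4648,-.211,.010])-s["ee_pos"])*1000))
E
```

```text
clock: 2.35
ee_pos: [0.3782, -0.0039, 0.2059]
tool_rot: [0.127, 0.992, 0.0, 0.001]
wrist_force: [0.4, 0.6, -0.2]
gripper_width: 0.746
gripper_force: 0.0
[-1.95336053e-01 -2.98883299e-02  1.86927183e+00  4.93898056e-04
  1.30052632e+00 -1.51162516e+00] [-135.60347787 -178.72770201  196.02431599]
```

```bash
python3 -m creep '[[70,-36,-48,20,0,0,0],[70,-72,-96,40,0,0,0],[70,-108,-143,70,0,0,0],[70,-136,-180,100,0,0,0],[70,-136,-180,125,0,0,0],[70,-136,-180,125,0,0,0]]'
python3 - <<'E'
from h import *
s=arm.read_state();print(s["ee_pos"],tool((np.array([.4648,-.211,.010])-s["ee_pos"])*1000))
a=[arm.camera("top")[200:340,360:540],arm.camera("side")[130:270,270:450]]
cv2.imwrite("pics/g1.png",cv2.resize(np.hstack(a),None,fx=2.2,fy=2.2,interpolation=cv2.INTER_CUBIC))
E
```

```text
clock: 3.1
ee_pos: [0.4625, -0.2098, 0.0785]
tool_rot: [0.127, 0.992, 0.001, -0.002]
wrist_force: [0.4, 0.2, -0.3]
gripper_width: 0.744
gripper_force: 0.0
[ 0.46254637 -0.20979655  0.0785464 ] [-2.8230851  -0.71785868 68.5321195 ]
```

View pics/g1.png

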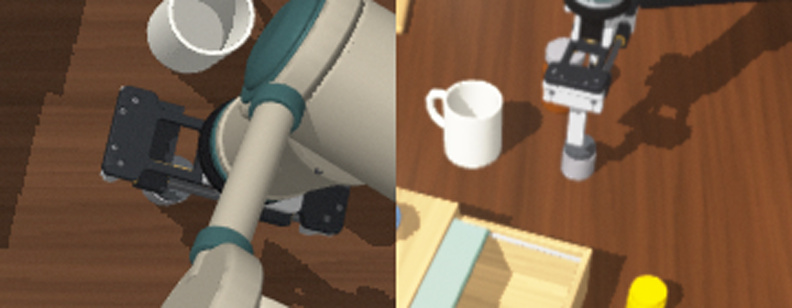

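The gripper at side crop (575,120) sits over the tin cap at (578,150), and the mug and jar are clear. I'll descend and grip.

```bash
python3 -m creep '[[70,0,0,17,0,0,0],[70,0,0,34,0,0,0],[70,0,0,51,0,0,0],[70,0,0,66,0,0,0],[70,0,0,69,0,0,0],[40,0,0,69,0,0,0],[30,0,0,69,0,0,0],[30,0,0,69,0,0,0],[30,0,0,69,0,0,0],[30,0,0,69,0,0,0]]'
```

```text
clock: 4.45
ee_pos: [0.4645, -0.2107, 0.0119]
tool_rot: [0.127, 0.992, -0.0, 0.001]
wrist_force: [-0.9, -0.9, 4.2]
gripper_width: 0.452
gripper_force: 30.0
```

```bash
python3 -m creep '[[30,0,0,-20,0,0,0],[30,0,0,-50,0,0,0],[30,0,0,-90,0,0,0],[30,0,0,-110,0,0,0],[30,0,0,-110,0,0,0]]'
python3 - <<'E'
from h import *
b=np.load("box.npy");s=arm.read_state();w=toworld([-.085,-.028],b)
print(s["ee_pos"],w,tool((np.array([*w,.019])-s["ee_pos"])*1000))
cv2.imwrite("pics/g2.png",cv2.resize(arm.camera("side")[120:270,270:450],None,fx=3,fy=3))
E
```

```text
clock: 5.08
ee_pos: [0.4648, -0.2104, 0.1224]
tool_rot: [0.127, 0.992, -0.0, 0.001]
wrist_force: [-0.9, 0.4, -2.0]
gripper_width: 0.455
gripper_force: 30.0
[ 0.4647755  -0.21044544  0.12239866] [0.52733756 0.03532674] [  1.42630757 253.64765995 103.29611554]
```

View pics/g2.png

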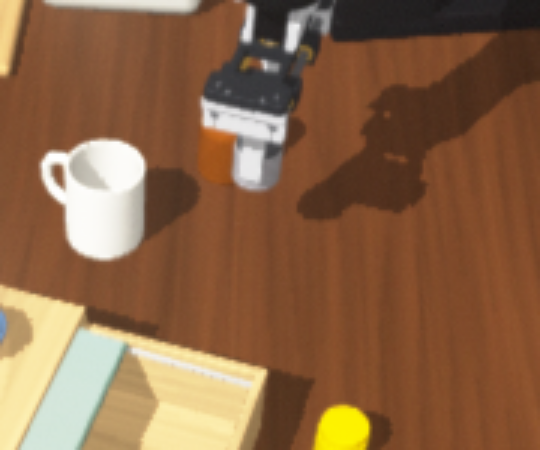

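The tin is held upright at crop (257,165). I'll carry it over the box.

```bash
python3 -m creep '[[30,0,25,0,0,0,0],[30,0,70,0,0,0,0],[30,0,115,0,0,0,0],[30,0,160,0,0,0,0],[30,0,205,0,0,0,0],[30,0,235,0,0,0,0],[30,1,254,0,0,0,0],[30,1,254,0,0,0,0]]'
python3 - <<'E'
from h import *
b=np.load("box.npy");s=arm.read_state();w=toworld([-.085,-.028],b)
print(tool((np.array([*w,.020])-s["ee_pos"])*1000))
a=[arm.camera("top")[100:300,230:390],arm.camera("side")[170:370,210:410]]
cv2.imwrite("pics/g3.png",cv2.resize(np.hstack(a),None,fx=2.2,fy=2.2,interpolation=cv2.INTER_CUBIC))
E
```

```text
clock: 6.12
ee_pos: [0.5262, 0.0366, 0.1203]
tool_rot: [0.126, 0.992, -0.0, -0.001]
wrist_force: [-0.3, -0.9, -0.6]
gripper_width: 0.451
gripper_force: 30.0
[ -1.59140219  -0.85796767 100.34654487]
```

View pics/g3.png

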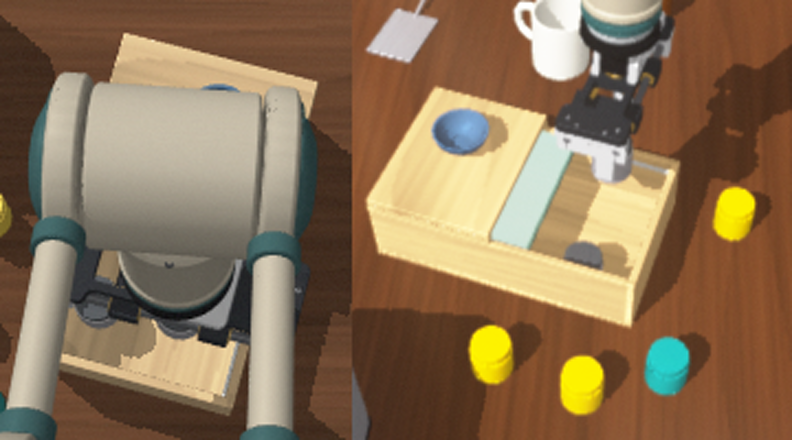

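The tin hangs over the open front, with the stored tin at side crop (583,255) well clear. I'll lower it.

```bash
python3 -m creep '[[30,0,0,15,0,0,0],[30,0,0,35,0,0,0],[30,0,0,55,0,0,0],[30,0,0,75,0,0,0],[30,0,0,87,0,0,0],[30,0,0,94,0,0,0],[30,0,0,96,0,0,0],[30,0,0,96,0,0,0]]'
```

```text
clock: 7.22
ee_pos: [0.5273, 0.0358, 0.0258]
tool_rot: [0.127, 0.992, 0.0, 0.0]
wrist_force: [0.5, -0.0, -2.3]
gripper_width: 0.452
gripper_force: 30.0
```

```bash
python3 -m creep '[[30,0,0,1.5,0,0,0],[30,0,0,2.5,0,0,0],[30,0,0,3,0,0,0],[30,0,0,3,0,0,0]]'
```

```text
clock: 7.72
ee_pos: [0.5269, 0.0359, 0.0225]
tool_rot: [0.127, 0.992, 0.0, 0.0]
wrist_force: [-0.2, 0.7, -1.1]
gripper_width: 0.452
gripper_force: 30.0
```

```bash
python3 -m creep '[[30,0,0,1,0,0,0],[30,0,0,1.5,0,0,0],[30,0,0,2,0,0,0],[30,0,0,2,0,0,0]]'
```

```text
clock: 8.22
ee_pos: [0.5268, 0.0359, 0.0204]
tool_rot: [0.127, 0.992, 0.0, -0.0]
wrist_force: [-0.5, 0.2, -1.5]
gripper_width: 0.451
gripper_force: 30.0
```

```bash
python3 -m creep '[[30,0,0,0.5,0,0,0],[30,0,0,0.8,0,0,0],[30,0,0,0.8,0,0,0]]'
```

```text
clock: 8.6
ee_pos: [0.5269, 0.0359, 0.02]
tool_rot: [0.127, 0.992, 0.0, 0.0]
wrist_force: [-0.4, 0.2, 2.3]
gripper_width: 0.45
gripper_force: 30.0
```

Contact. I'll release just enough and lift out slowly.

```bash
python3 -m creep '[[50,0,0,0,0,0,0],[58,0,0,0,0,0,0],[58,0,0,0,0,0,0],[58,0,0,0,0,0,0],[58,0,0,-10,0,0,0],[58,0,0,-30,0,0,0],[58,0,0,-60,0,0,0],[58,0,0,-100,0,0,0],[0,0,0,-130,0,0,0],[0,0,0,-130,0,0,0]]'
python3 - <<'E'
from h import *
b=np.load("box.npy");s=arm.read_state();w=toworld([-.008,0],b)
print(s["ee_pos"],tool((np.array([*w,.085])-s["ee_pos"])*1000))
a=arm.camera("side")[190:330,210:370];cv2.imwrite("pics/g4.png",cv2.resize(a,None,fx=4,fy=4,interpolation=cv2.INTER_CUBIC))
E
```

```text
clock: 9.85
ee_pos: [0.5289, 0.0358, 0.1527]
tool_rot: [0.127, 0.992, 0.0, 0.003]
wrist_force: [0.2, 1.1, 0.1]
gripper_width: 0.438
gripper_force: 0.0
[0.52887287 0.03582559 0.15265194] [-75.12944087  27.25104605  68.16871777]
```

View pics/g4.png

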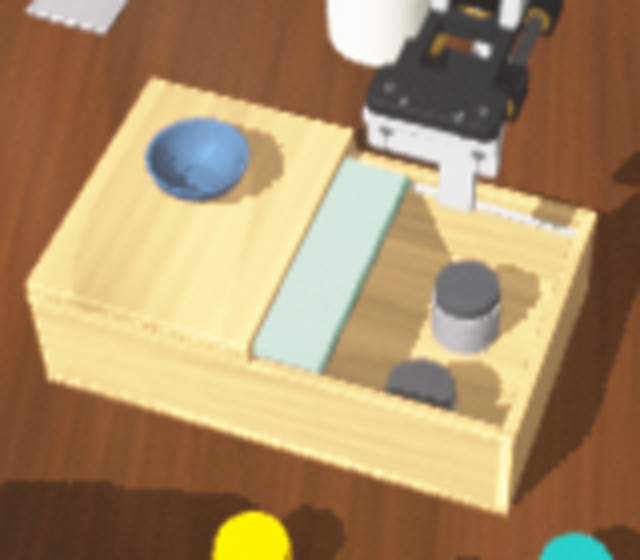

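The tin stands upright beside the stored one (crop (467,305) and (420,385)). Next I'll move the shut fingers over the exposed glass.

```bash
python3 -m creep '[[0,-30,10,0,0,0,0],[0,-60,20,0,0,0,0],[0,-75,27,0,0,0,0],[0,-75,27,20,0,0,0],[0,-75,27,40,0,0,0],[0,-75,27,52,0,0,0],[0,-75,27,58,0,0,0],[0,-75,27,58,0,0,0],[0,-75,27,58,0,0,0]]'
python3 - <<'E'
from h import *
b=np.load("box.npy");s=arm.read_state();w=toworld([-.010,0],b)
print(tool((np.array([*w,.085])-s["ee_pos"])*1000),s["wrist_force"])
a=arm.camera("side")[190:330,210:370];cv2.imwrite("pics/g5.png",cv2.resize(a,None,fx=4,fy=4,interpolation=cv2.INTER_CUBIC))
E
```

```text
clock: 11.02
ee_pos: [0.6067, 0.0432, 0.0924]
tool_rot: [0.127, 0.992, 0.0, 0.001]
wrist_force: [-0.5, 0.5, -0.5]
gripper_width: 0.005
gripper_force: 0.0
[-0.02028876  0.64933135  7.35202369] [-0.52798078  0.47549497 -0.49335831]
```

View pics/g5.png

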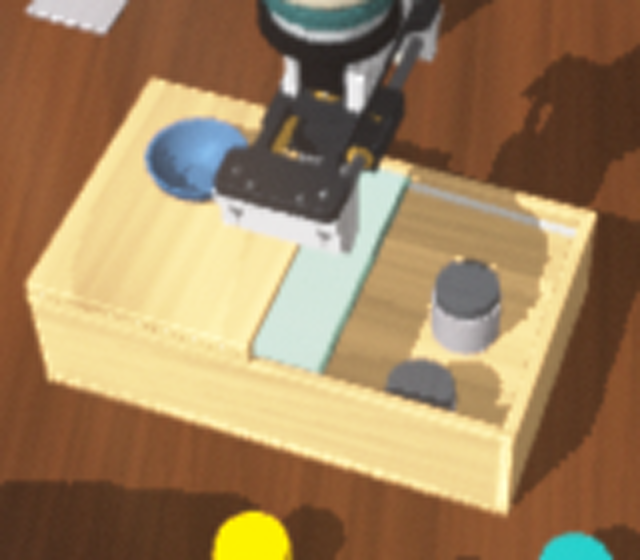

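The gripper is over the glass strip at about crop (300,210), with the fingertips hidden behind the body. I'll creep down to contact.

```bash
python3 -m creep '[[0,0,0,3,0,0,0],[0,0,0,6,0,0,0],[0,0,0,8,0,0,0],[0,0,0,9.5,0,0,0],[0,0,0,11,0,0,0],[0,0,0,12,0,0,0],[0,0,0,12.5,0,0,0],[0,0,0,12.5,0,0,0]]'
```

```text
clock: 12.08
ee_pos: [0.6063, 0.0432, 0.0792]
tool_rot: [0.127, 0.992, 0.0, 0.0]
wrist_force: [-0.2, -0.4, 0.2]
gripper_width: 0.007
gripper_force: 0.0
```

```bash
python3 -m creep '[[0,0,0,0.4,0,0,0],[0,0,0,0.8,0,0,0],[0,0,0,1.2,0,0,0],[0,0,0,1.6,0,0,0],[0,0,0,2,0,0,0],[0,0,0,2,0,0,0]]'
```

```text
clock: 12.82
ee_pos: [0.6064, 0.0432, 0.078]
tool_rot: [0.127, 0.992, 0.0, 0.0]
wrist_force: [-1.4, 0.4, 5.8]
gripper_width: 0.006
gripper_force: 2.9
```

```bash
python3 -m creep '[[0,0,0,0.2,0,0,0],[0,0,0,0.5,0,0,0],[0,0,0,0.5,0,0,0],[0,0,0,0.5,0,0,0]]'
```

```text
clock: 13.32
ee_pos: [0.6064, 0.0432, 0.078]
tool_rot: [0.127, 0.992, 0.0, 0.0]
wrist_force: [-3.2, -1.1, 8.1]
gripper_width: 0.006
gripper_force: 4.0
```

```bash
python3 -m creep '[[0,0,0,0.3,0,0,0],[0,0,0,0.6,0,0,0],[0,0,0,0.6,0,0,0],[0,0,0,0.6,0,0,0]]'
```

```text
clock: 13.82
ee_pos: [0.6064, 0.0432, 0.0779]
tool_rot: [0.127, 0.992, 0.0, 0.001]
wrist_force: [-3.3, 0.1, 11.0]
gripper_width: 0.008
gripper_force: 5.3
```

```bash
python3 -m creep '[[0,1,0,0.05,0,0,0],[0,2,0,0.1,0,0,0],[0,3,0,0.15,0,0,0],[0,4.5,0,0.2,0,0,0],[0,6,0,0.27,0,0,0],[0,6,0,0.27,0,0,0]]'
python3 - <<'E'
from h import *
b=np.load("box.npy");s=arm.read_state();print(tobox(s["ee_pos"],b),s["ee_pos"][2],s["wrist_force"])
E
```

```text
clock: 14.58
ee_pos: [0.6044, 0.0437, 0.0779]
tool_rot: [0.126, 0.992, -0.0, 0.004]
wrist_force: [3.0, -1.8, 6.0]
gripper_width: 0.003
gripper_force: 3.0
[-0.0124353  -0.00070872] 0.07792591079565123 [ 3.04611098 -1.79040359  5.96109774]
```

```bash
python3 -m creep '[[0,0,0,0.3,0,0,0],[0,0,0,0.6,0,0,0],[0,0,0,0.9,0,0,0],[0,0,0,0.9,0,0,0]]'
python3 - <<'E'
from h import *
b=np.load("box.npy");s=arm.read_state();print(tobox(s["ee_pos"],b),s["ee_pos"][2],s["wrist_force"])
E
```

```text
clock: 15.08
ee_pos: [0.6045, 0.0437, 0.0778]
tool_rot: [0.126, 0.992, -0.0, 0.005]
wrist_force: [1.7, -2.3, 11.0]
gripper_width: 0.005
gripper_force: 5.0
[-0.01237166 -0.00071519] 0.0778050845867695 [ 1.67550906 -2.28874812 10.99993908]
```

```bash
python3 -m creep '[[0,1,0,0.1,0,0,0],[0,2,0,0.2,0,0,0],[0,3,0,0.3,0,0,0],[0,3,0,0.3,0,0,0]]'
python3 - <<'E'
from h import *
b=np.load("box.npy");s=arm.read_state();print(tobox(s["ee_pos"],b),s["ee_pos"][2],s["wrist_force"])
E
```

```text
clock: 15.58
ee_pos: [0.6024, 0.0443, 0.0777]
tool_rot: [0.126, 0.992, -0.0, 0.006]
wrist_force: [3.8, -0.9, 9.9]
gripper_width: 0.007
gripper_force: 4.8
[-0.01452258 -0.00070119] 0.07768964925602687 [ 3.83803647 -0.93174695  9.87590988]
```

```bash
python3 -m creep '[[0,0,0,0.2,0,0,0],[0,1.5,0,0.27,0,0,0],[0,3,0,0.34,0,0,0],[0,4.5,0,0.4,0,0,0],[0,6,0,0.47,0,0,0],[0,8,0,0.56,0,0,0],[0,8,0,0.56,0,0,0]]'
python3 - <<'E'
from h import *
b=np.load("box.npy");s=arm.read_state();print(tobox(s["ee_pos"],b),s["ee_pos"][2],s["wrist_force"])
a=arm.camera("side")
for d in arm.silhouettes("lid","side")[:2]: print(d["confidence"],d["pixel"],d["region"].sum())
# dark front edge profile along box x at several y
cv2.imwrite("pics/l1.png",a)
i0=cv2.imread("pics/side0.png")
for y in(.06,.045):
  for im in(i0,a):
    xs=np.arange(-.07,-.01,.003);q=proj("side",np.array([[*toworld([x,y],b),.074] for x in xs]))
    print(y,[int(im[int(round(v)),int(round(u))].astype(int)[0]) for u,v in q])
E
```

```text
clock: 16.45
ee_pos: [0.5947, 0.0463, 0.0773]
tool_rot: [0.126, 0.992, -0.0, 0.006]
wrist_force: [3.2, -1.9, 10.6]
gripper_width: 0.008
gripper_force: 5.4
[-0.02248229 -0.00064031] 0.07731437011209343 [ 3.23923805 -1.94205817 10.62553822]
0.7 [293.9, 266.6] 816
0.06 [111, 108, 96, 92, 93, 98, 99, 93, 98, 97, 95, 100, 101, 100, 110, 158, 209, 218, 219, 219]
0.06 [110, 107, 93, 93, 93, 98, 99, 92, 99, 94, 96, 158, 219, 220, 218, 219, 219, 219, 219, 219]
0.045 [105, 105, 107, 105, 105, 105, 105, 107, 105, 106, 106, 104, 105, 108, 132, 174, 212, 219, 218, 218]
0.045 [103, 105, 106, 105, 104, 106, 105, 105, 104, 104, 116, 174, 211, 218, 220, 219, 220, 220, 218, 219]
```

The lid follows without slip: it moved 12 mm and the TCP moved 12.4 mm. I'll continue drawing.

```bash
python3 -m creep '[[0,2,0,0.1,0,0,0],[0,4,0,0.2,0,0,0],[0,6,0,0.28,0,0,0],[0,8,0,0.37,0,0,0],[0,10,0,0.46,0,0,0],[0,12,0,0.55,0,0,0],[0,14,0,0.64,0,0,0],[0,16,0,0.73,0,0,0],[0,16,0,0.73,0,0,0]]'
```

```text
clock: 17.68
ee_pos: [0.5793, 0.0503, 0.0766]
tool_rot: [0.126, 0.992, -0.0, 0.006]
wrist_force: [2.5, -2.4, 11.7]
gripper_width: 0.005
gripper_force: 5.6
```

```bash
python3 -m creep '[[0,2,0,0.03,0,0,0],[0,4.5,0,0.12,0,0,0],[0,7,0,0.22,0,0,0],[0,9.5,0,0.32,0,0,0],[0,12,0,0.42,0,0,0],[0,14.5,0,0.53,0,0,0],[0,17,0,0.64,0,0,0],[0,19.5,0,0.75,0,0,0],[0,22,0,0.86,0,0,0],[0,22,0,0.86,0,0,0]]'
python3 - <<'E'
from h import *
b=np.load("box.npy");s=arm.read_state();print(tobox(s["ee_pos"],b),s["wrist_force"])
E
```

```text
clock: 18.92
ee_pos: [0.5579, 0.0558, 0.0756]
tool_rot: [0.126, 0.992, -0.0, 0.006]
wrist_force: [2.6, -2.8, 12.6]
gripper_width: 0.009
gripper_force: 5.7
[-0.06048467 -0.00053316] [ 2.57643385 -2.75631474 12.56738547]
```

```bash
python3 -m creep '[[0,2,0,-0.15,0,0,0],[0,4.5,0,-0.12,0,0,0],[0,7,0,0,0,0,0],[0,10,0,0.1,0,0,0],[0,13,0,0.22,0,0,0],[0,16,0,0.34,0,0,0],[0,19,0,0.46,0,0,0],[0,22,0,0.58,0,0,0],[0,24,0,0.66,0,0,0],[0,24,0,0.66,0,0,0]]'
python3 - <<'E'
from h import *
b=np.load("box.npy");s=arm.read_state();print(tobox(s["ee_pos"],b),s["wrist_force"])
a=arm.camera("side");xs=np.arange(-.135,-.06,.003)
for y in(.06,.045):
    q=proj("side",np.array([[*toworld([x,y],b),.074] for x in xs]))
    print([(round(x*1e3),int(a[int(round(v)),int(round(u)),0])) for x,(u,v) in zip(xs,q)])
E
```

```text
clock: 20.18
ee_pos: [0.5345, 0.062, 0.0746]
tool_rot: [0.126, 0.992, -0.0, 0.005]
wrist_force: [2.1, -2.6, 9.6]
gripper_width: 0.006
gripper_force: 5.1
[-0.0846979  -0.00043087] [ 2.13436837 -2.63690046  9.61435577]
[(-135, 92), (-132, 90), (-129, 89), (-126, 91), (-123, 92), (-120, 93), (-117, 88), (-114, 91), (-111, 90), (-108, 91), (-105, 97), (-102, 131), (-99, 194), (-96, 210), (-93, 213), (-90, 213), (-87, 213), (-84, 213), (-81, 213), (-78, 213), (-75, 213), (-72, 213), (-69, 215), (-66, 213), (-63, 214), (-60, 214)]
[(-135, 105), (-132, 98), (-129, 98), (-126, 102), (-123, 99), (-120, 99), (-117, 101), (-114, 101), (-111, 100), (-108, 101), (-105, 100), (-102, 131), (-99, 197), (-96, 214), (-93, 216), (-90, 214), (-87, 216), (-84, 215), (-81, 215), (-78, 216), (-75, 215), (-72, 215), (-69, 215), (-66, 214), (-63, 215), (-60, 215)]
```

```bash
python3 -m creep '[[0,0,0,0.25,0,0,0],[0,3,0,0.38,0,0,0],[0,6,0,0.5,0,0,0],[0,9,0,0.62,0,0,0],[0,12,0,0.75,0,0,0],[0,15,0,0.88,0,0,0],[0,18,0,1.0,0,0,0],[0,21,0,1.12,0,0,0],[0,24,0,1.25,0,0,0],[0,24,0,1.25,0,0,0]]'
python3 - <<'E'
from h import *
b=np.load("box.npy");s=arm.read_state();print(tobox(s["ee_pos"],b),s["wrist_force"])
E
```

```text
clock: 21.48
ee_pos: [0.5114, 0.068, 0.0735]
tool_rot: [0.126, 0.992, -0.0, 0.005]
wrist_force: [1.8, -2.4, 12.0]
gripper_width: 0.007
gripper_force: 5.9
[-0.10858409 -0.00030333] [ 1.83513717 -2.44742743 12.0061325 ]
```

```bash
python3 -m creep '[[0,2,0,0.0,0,0,0],[0,4,0,0.08,0,0,0],[0,6,0,0.16,0,0,0],[0,8,0,0.25,0,0,0],[0,9.5,0,0.32,0,0,0],[0,9.5,0,0.32,0,0,0]]'
python3 - <<'E'
from h import *
b=np.load("box.npy");s=arm.read_state();print(tobox(s["ee_pos"],b),s["wrist_force"])
E
```

```text
clock: 22.22
ee_pos: [0.5023, 0.0704, 0.0731]
tool_rot: [0.126, 0.992, -0.0, 0.005]
wrist_force: [2.9, -3.2, 11.9]
gripper_width: 0.005
gripper_force: 5.7
[-0.11794306 -0.00026826] [ 2.9446237  -3.23577349 11.92874951]
```

```bash
python3 -m creep '[[0,0.7,0,0.0,0,0,0],[0,1.4,0,0.03,0,0,0],[0,2,0,0.06,0,0,0],[0,2,0,0.06,0,0,0]]'
python3 - <<'E'
from h import *
b=np.load("box.npy");s=arm.read_state();print(tobox(s["ee_pos"],b),s["wrist_force"])
a=arm.camera("side");cv2.imwrite("pics/e1.png",cv2.resize(a[200:320,230:370],None,fx=5,fy=5,interpolation=cv2.INTER_CUBIC))
E
```

```text
clock: 22.72
ee_pos: [0.5006, 0.0708, 0.073]
tool_rot: [0.126, 0.992, -0.0, 0.006]
wrist_force: [2.7, -2.7, 10.8]
gripper_width: 0.004
gripper_force: 5.6
[-0.11974027 -0.00026709] [ 2.6746825  -2.69669254 10.81029772]
```

```bash
python3 -m creep '[[0,0.7,0,0.0,0,0,0],[0,1.4,0,0.03,0,0,0],[0,2,0,0.06,0,0,0],[0,2,0,0.06,0,0,0]]'
python3 - <<'E'
from h import *
b=np.load("box.npy");s=arm.read_state();print(tobox(s["ee_pos"],b),s["wrist_force"])
a=arm.camera("side");cv2.imwrite("pics/e2.png",cv2.resize(a[200:320,230:370],None,fx=5,fy=5,interpolation=cv2.INTER_CUBIC))
E
```

```text
clock: 23.28
ee_pos: [0.4996, 0.0711, 0.073]
tool_rot: [0.126, 0.992, -0.0, 0.007]
wrist_force: [5.0, -3.1, 9.9]
gripper_width: -0.0
gripper_force: 4.7
[-0.12074027 -0.00026133] [ 4.96266736 -3.1021614   9.92189467]
```

```bash
python3 -m creep '[[0,0,0,0.25,0,0,0],[0,0.5,0,0.3,0,0,0],[0,1,0,0.35,0,0,0],[0,1,0,0.35,0,0,0]]'
python3 - <<'E'
from h import *
b=np.load("box.npy");s=arm.read_state();print(tobox(s["ee_pos"],b),s["wrist_force"])
a=arm.camera("side");cv2.imwrite("pics/e3.png",cv2.resize(a[200:320,230:370],None,fx=5,fy=5,interpolation=cv2.INTER_CUBIC))
E
```

```text
clock: 23.82
ee_pos: [0.4996, 0.0711, 0.073]
tool_rot: [0.126, 0.992, -0.0, 0.008]
wrist_force: [4.0, -3.5, 10.1]
gripper_width: 0.003
gripper_force: 5.0
[-0.12075231 -0.0002465 ] [ 4.04468662 -3.47230399 10.11148898]
```

View pics/e3.png

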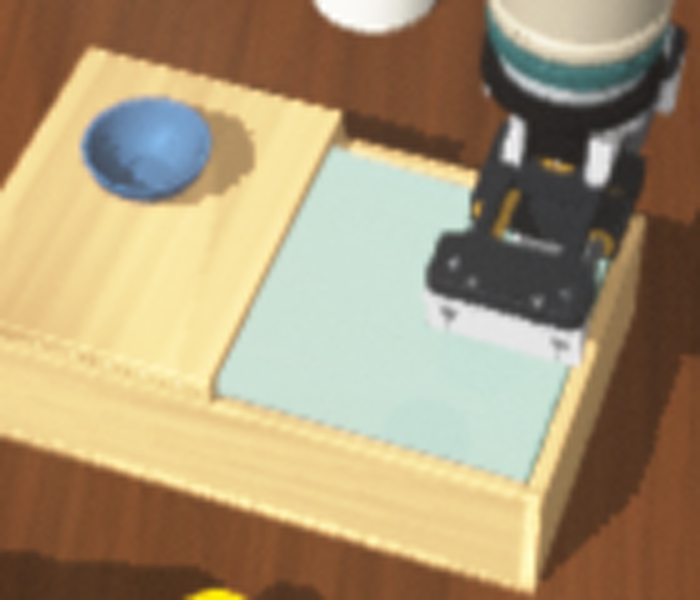

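The glass reaches the front wall at crop (530,480)-(600,260). One more light push will confirm the stop, then I'll lift.

```bash
python3 -m creep '[[0,0.5,0,0.2,0,0,0],[0,1,0,0.35,0,0,0],[0,1.5,0,0.5,0,0,0],[0,1.5,0,0.5,0,0,0]]'
python3 - <<'E'
from h import *
b=np.load("box.npy");s=arm.read_state();print(tobox(s["ee_pos"],b),s["wrist_force"])
E
```

```text
clock: 24.38
ee_pos: [0.4993, 0.0713, 0.0729]
tool_rot: [0.126, 0.992, -0.0, 0.009]
wrist_force: [5.7, -4.2, 10.5]
gripper_width: 0.007
gripper_force: 5.4
[-1.21062412e-01 -1.03717028e-04] [ 5.65803685 -4.19016981 10.51713886]
```

```bash
python3 -m creep '[[0,-1,0,-0.5,0,0,0],[0,-2,0,-1.5,0,0,0],[0,-2,0,-3,0,0,0],[0,-2,0,-6,0,0,0],[0,-2,0,-20,0,0,0],[0,-2,0,-50,0,0,0],[0,-2,0,-90,0,0,0],[0,-2,0,-130,0,0,0],[0,-2,0,-130,0,0,0]]'; python3 -m creep '[[0,0,-40,0,0,0,0],[0,0,-90,0,0,0,0],[0,0,-140,0,0,0,0],[0,0,-190,0,0,0,0],[0,0,-230,0,0,0,0],[0,0,-250,0,0,0,0],[0,0,-250,0,0,0,0]]'
python3 - <<'E'
from h import *
a=[arm.camera("top")[100:300,230:390],arm.camera("side")[170:370,210:410]]
cv2.imwrite("pics/f.png",cv2.resize(np.hstack(a),None,fx=2.2,fy=2.2,interpolation=cv2.INTER_CUBIC))
E
```

```text
clock: 25.5
ee_pos: [0.4948, 0.0727, 0.2028]
tool_rot: [0.126, 0.992, 0.001, 0.003]
wrist_force: [0.3, -0.2, -0.6]
gripper_width: 0.007
gripper_force: 0.0
clock: 26.38
ee_pos: [0.4291, -0.1698, 0.1982]
tool_rot: [0.128, 0.992, 0.001, -0.001]
wrist_force: [0.0, 1.1, 0.5]
gripper_width: 0.008
gripper_force: 0.0
```

View pics/f.png

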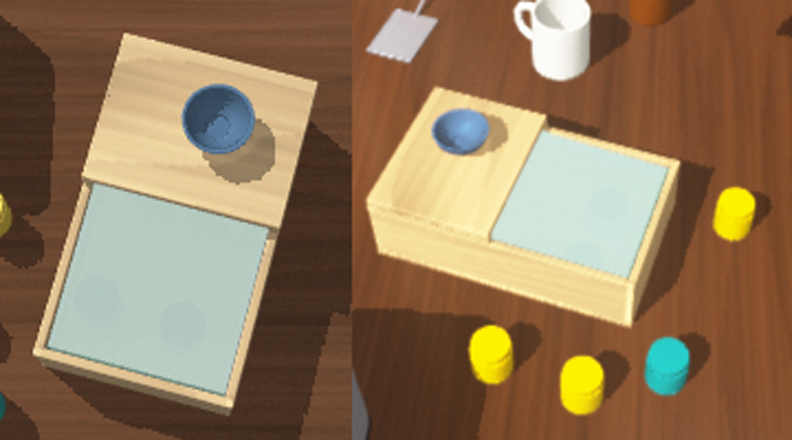

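The top view shows the glass flush against the front wall from (45,348) to (228,395), with both tins standing beneath it and nothing else moved.

```bash
python3 -c "
from station import arm
print(arm.finish_job())"
```

```text
the job is handed in; nothing more can be done
None
```

The loose tin stands upright beside the stored one and the lid is drawn home against the front wall, with no force reading above about 13 N and nothing else visibly moved; the job was handed in at about 26 s and returned no verdict.

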